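# Move a wax tissue block from the trimming vise into the ratchet clamp and hold it clamped

### The job

Slide the trimming vise's jaw open by its black handle, lift the wax tissue block out and set it gently (no dropping) on the nest of the ratchet clamp, lengthwise between the pad and the steel stop. Let go of the block, then pump the clamp's two orange grips together and apart (advance the clamp's jaw only this way, do not push it by hand) until the rubber pad presses the block against the stop and the gauge needle stands in the green, without ever going into the red. Finish while still holding the grips squeezed, with the needle in the green; leave the other things on the bench where they are.

Things in the scene. Friction and masses are not known exactly. Their poses are not given: they have to be found in the camera images.
- vise: Trimming vise fixed to the bench, blue base 170 x 64 x 10 mm. Origin: centre of the base's underside, on the bench; z up, x along the slide. Bed 26 mm wide, top 34 mm above the bench. Fixed jaw: face at x = +62 mm, top 56 mm above the bench; both jaws are 28 mm wide. The sliding jaw opens towards -x.
- vise_jaw (a joint): Opening of the vise's sliding jaw, m: 0 closed, 0.045 fully open (towards the vise's -x). About 1.5 N of friction; stays where it is left. Closed, its face is at x = +17.5 mm and a lip hooks 3.5 mm over the block's pink end ledge, so the block comes out only once the jaw is open; 12 mm or more counts as open.
- vise_handle (a point): Centre of the black ribbed handle on top of the sliding jaw: 24 mm along the slide (vise x), 14 mm across (vise y), 32 mm tall (50 to 82 mm above the bench), this point 66 mm above the bench.
- wax_block: Tissue block, about 60 g: pink cassette 44 x 30 x 12 mm, cream wax 36 x 30 x 16 mm on it (4 mm ledge at each end), 28 mm tall in all. Origin: centre of the underside; x along the 44 mm, y along the 30 mm, z up. Starts in the vise at vise x = +40 mm, underside 34 mm above the bench, long axis along the slide. Its 30 mm wide sides stand free, 1 to 2 mm proud of bed, jaws and nest.
- clamp: Ratchet clamp fixed to the bench, grey base 230 x 70 x 10 mm. Origin: centre of the base's underside; z up, x along the bar from the blue housing with the grips (-x end) to the steel stop (+x end; face at x = +88 mm, top 66 mm above the bench). A block against the stop has its origin at x = +66 mm, y = 0; it may be set down a few mm short, the pad pushes it home.
- clamp_nest (a point): Centre of the nest's top, 40 mm above the bench, at clamp x = +57 mm, y = 0. The nest is a flat rail 26 mm wide from clamp x = +24 to +88 mm.
- clamp_jaw: Clamp's moving steel jaw with its toothed bar and the round gauge on top (36 mm across, face 67 mm above the bench). Origin: at the clamp's origin when fully back; it moves along the clamp's +x by up to 45 mm (starts 0 to 12 mm advanced). The pad's face stands 16 mm ahead (+x) of this origin while unpressed. 4 N of friction hold the jaw where it is.
- clamp_pad: Black rubber pad 26 mm wide, 43 to 65 mm above the bench, on a brass plunger in front of the jaw, sprung 2.5 N/mm, at most 12 mm of travel. Origin: same as the jaw's while unpressed; it moves back towards the jaw as it is pressed.
- gauge_needle (a joint): Needle of the round gauge on the moving jaw, rad: 0 = no pressure (needle along the clamp's +y), turning clockwise seen from above by 0.1 rad per newton of pad pressure. Green arc 0.6 to 1.6 rad (6 to 16 N), unmarked to 2.0, red arc from 2.0 rad (20 N, crushes the cassette).
- clamp_grip (a point): Fixed point midway between the two orange bulbs of the grips, at clamp x = -72 mm, y = 0, 126 mm above the bench. The bulbs (16 mm across, 26 mm long in x) lie on either side of it along the clamp's y: 58 mm over their outsides at rest, 34 mm fully squeezed. The levers' tops are about 136 mm, the housing's top 70 mm above the bench.
- grip_left: Grip lever on the clamp's +y side; origin on its pivot, 66 mm above the bench; leans out 0.2 rad at rest, upright when squeezed. The two grips mirror each other and spring open (2 to 4 N each). A full squeeze drives the bar 10 mm; teeth are 4 mm apart, so a stroke advances the jaw about 8 mm (0.4 mm per mm of squeeze once a tooth is caught).
- grip_right: The same on the clamp's -y side. When the grips are let open (allow 0.3 s) the ratchet leaves the jaw where it is, but pad pressure above 4 N is lost: it stays up only while the grips are held squeezed. 10 N of pad pressure takes about 10 N on each bulb.
- orange_cup: Specimen cup with an orange lid, 52 mm across, 56 mm tall; bystander. Origin: centre of the underside.
- white_cup: Specimen cup with a white lid, 52 mm across, 56 mm tall, near the left front; bystander.
- amber_bottle: Small amber bottle with a red cap, 31 mm across, 78 mm tall; bystander.
- glass_carton: Small flat carton 46 x 48 x 18 mm; bystander.
- red_marker: Red and white marker pen lying on the bench, 135 mm long; bystander.

How it is judged:
By the outcome, as a careful person would: the job done as asked, in the order asked, and still so for the second after the job is handed in, while the arm keeps its last pose, push and grip.
It also fails if it takes over 64 s, if anything falls off the work surface, if the arm or the gripper's body presses on something with over 40 N, if the wrist force passes 120 N, or if a joint passes its speed limit or range.

### The arm

A 6-joint arm with a two-finger parallel gripper is mounted at the origin on a cart in front of the work surface, level with it; the furniture and walls round the work are solid. World frame = base frame: x ahead of the robot, y to its left, z up, the work surface at z = 0. Lengths are in m, angles in rad, forces in N, time in s.
With the tool pointing down it reaches from about 0.35 to 0.975 m from the base axis. Payload 17.4 kg.
Tool frame: the origin (TCP) lies midway between the tips of the shut fingers; the grasp point (between the pads) lies 19 mm behind it; z points along the fingers, y is the line along which they close (so a half turn about z gives the same grasp; the last joint's range is limited). The gripper opens to 85 mm and grips with 20 to 120 N. Pads are 22 mm wide; open, the fingers measure 114 mm over their backs; the gripper's body (76 mm by 85 mm) begins 54 mm behind the grasp point. The pads swing forward as they close: fully open they stand 13 mm farther back than shut.
Start: joints at [-1.269, 0.116, 1.442, -0, 1.584, -0.038], TCP at [0.225, -0.636, 0.197] pointing down, gripper open.
Joint ranges: [-2.83, 2.83], [-0.83, 2.19], [0.07, 2.5], [-1.14, 4.28], [0.01, 3], [-2.97, 2.97]. Speed limits (rad/s): [1.89, 1.89, 2.22, 3.14, 3.14, 3.14].

### API

Orientations are given as a unit quaternion [w, x, y, z].
In Python, from plant import robot gives the robot as it stands.
- The arm moves only by the tool step_arm, never from a script. Its argument "series" is one flat list of numbers, 5 for each row, row after row: the closure, from -1 (fully open) to 1 (shut), so that 0 is half open, then the shift along the tool's x, y, z in m, then the turn about the tool's z in degrees. A call has 1 to 8 rows; each row shifts and turns the commanded pose from where the row before left it, along the tool's axes as they then stand; what a row does not reach is not made up. A row lasts 1/10 s, in which the tool goes at most 50 mm and 8.59 degrees, less where a joint would pass 70% of its speed; a pose out of reach is approached as far as the arm can. A call with a gripper value outside its range is refused whole. The fingers move at their own pace and stop on an object; "force" is the grip in N (left out, the last holds). Time passes only in rows, so rows that do not move let the fingers close. It gives the time, the measured TCP pose, the force, the opening and the grip force at its end, in the units of the state.
- robot.get_state(): the state, without advancing time (a new reading comes with each control period).
- robot.snapshot(name): name is "scene" or "top" or "wrist"; returns (picture, depth): 400x640x3 uint8, blue, green, red; 400x640 float32, m along the optical axis (not along the pixel's ray), 0 where there is no reading.
- robot.calibration(name): a dict with "fovy" (degrees; the focal length in pixels is half the picture's height over the tangent of half this angle, whatever the lens; pixels are square), "cx", "cy" (the principal point, pixels), "R" (3x3) and "t" (3): a world point X has camera coordinates R X + t; the wrist camera has in their place "mount" (4x4, takes a point from camera to tool coordinates, whose origin is the TCP and whose axes are the flange's). Camera axes: x right, y down, z forward; pixel columns grow to the right and rows downward; lengths in m; the calibration is good to about 2 mm. A picture is of the moment at which its call begins: read the wrist's pose just before it. calibration takes no time and is no camera call.
- robot.sign_off(): hands the job in; it is judged then, once.
The state is a dict: "t": time; "q": joint angles; "qvel": joint speeds; "joint_efforts": joint torques, N m; "eef_pos": TCP position; "ee_rot": TCP orientation; "contact_force": force on the tool from outside, world axes, zero at the start; "torque": the same for the moment, N m; "width": opening from 0.0 (shut) to 1.0 (fully open); "grip_force": force on a finger pad.
Only numpy, scipy, OpenCV 4.12 (cv2) and the standard library are available. Lean on these libraries where they do the work, as an engineer would, in place of code of your own. Each camera call takes 0.05 s, during which the arm holds its last target. There are 200 camera calls.

## Working session

There is one attempt and no reset: what is moved stays moved. The work goes in short steps, Python scripts to look and compute and a tool call to move; the robot and the scene stay as the last step left them, time stands still between calls to the robot, and variables do not carry over. Pictures are saved under pics/ and viewed, at most 10 in all, crops included, and the job is handed in when it is done.

Besides the shell and the picture viewer there is one more tool, called in YAML: its name, and indented under it one key for each argument. step_arm: Moves the arm, as the interface text tells. Its arguments: {"type":"object","properties":{"series":{"type":"array"},"force":{"type":"number"}},"required":["series"]}

```bash
mkdir -p pics; ls
cat > h.py <<'E'
import numpy as np, cv2
from plant import robot
from scipy.spatial.transform import Rotation as R
def rot(q): return R.from_quat([q[1],q[2],q[3],q[0]]).as_matrix()
def cloud(name):
    s=robot.get_state(); img,d=robot.snapshot(name); c=robot.calibration(name)
    f=200/np.tan(np.radians(c["fovy"])/2)
    v,u=np.mgrid[0:400,0:640]
    P=np.stack([(u-c["cx"])/f*d,(v-c["cy"])/f*d,d],-1)
    if "mount" in c:
        M=np.array(c["mount"]); P=P@M[:3,:3].T+M[:3,3]; P=P@rot(s["ee_rot"]).T+np.array(s["eef_pos"])
    else: P=(P-np.array(c["t"]))@np.array(c["R"])
    return img,d,P
E
python3 - <<'E'
from h import *
s=robot.get_state(); print({k:np.round(v,3).tolist() for k,v in s.items()})
for n in ["top","scene"]:
    img,d,P=cloud(n); cv2.imwrite(f"pics/{n}0.png",img); np.savez(f"{n}0.npz",img=img,d=d,P=P)
E
```

```text
pics
{'t': 0.0, 'q': [-1.269, 0.116, 1.442, 0.0, 1.584, -0.038], 'qvel': [0.0, -0.0, 0.001, 0.001, -0.0, 0.001], 'joint_efforts': [0.002, -73.199, -63.249, 0.0, 0.006, 0.0], 'eef_pos': [0.225, -0.636, 0.196], 'ee_rot': [-0.001, 0.986, 0.169, -0.0], 'contact_force': [0.45, -0.011, 0.042], 'torque': [0.05, 0.022, 0.014], 'grip_force': 0.0, 'width': 0.999}
```

View pics/top0.png

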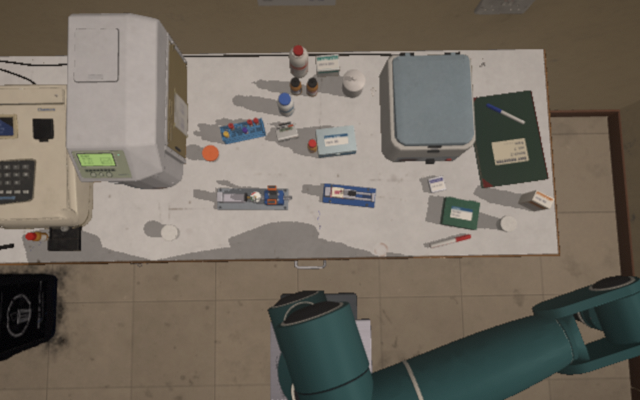

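View pics/scene0.png

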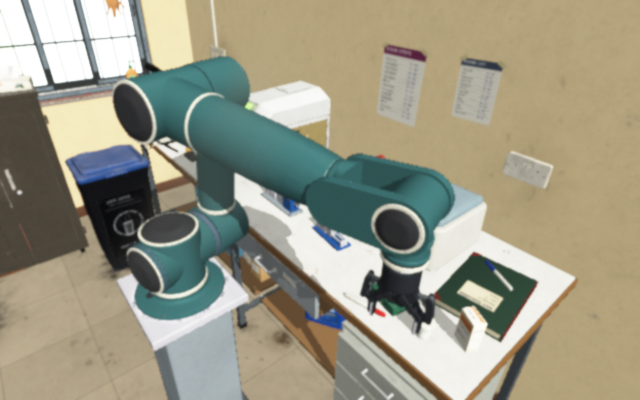

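The top view shows the clamp around px (252,198) with its gauge near (256,197) and the housing to one side, and the vise around (349,195). I'll crop in and measure both bases.

Run:
```python
from h import *
z=np.load("top0.npz"); img,P,d=z["img"],z["P"],z["d"]
c=img[175:220,205:390]; cv2.imwrite("pics/crop0.png",cv2.resize(c,None,fx=4.3,fy=4.3,interpolation=cv2.INTER_CUBIC))
np.set_printoptions(precision=3,suppress=True)
for n,(u,v) in dict(vis=(349,195),clamp=(252,198),bench=(300,230),white=(170,232),orange=(210,153)).items(): print(n,P[v,u])
# blue base of vise
hsv=cv2.cvtColor(img,cv2.COLOR_BGR2HSV)
for nm,(u0,u1,v0,v1) in dict(vise=(312,385,172,215),clamp=(205,298,175,220)).items():
    Q=P[v0:v1,u0:u1].reshape(-1,3); m=Q[:,2]>0.006; m&=Q[:,2]<.2
    r=cv2.minAreaRect(Q[m][:,:2].astype(np.float32)*1000); print(nm,r)
    for a,b in [(.006,.02),(.02,.05),(.05,.2)]:
        k=Q[(Q[:,2]>a)&(Q[:,2]<b)]; print(a,b,len(k),k.mean(0),k.min(0),k.max(0))
```

```text
vis [ 0.541 -0.097  0.06 ]
clamp [0.536 0.207 0.065]
bench [0.436 0.06  0.005]
white [0.435 0.463 0.057]
orange [0.683 0.341 0.055]
vise ((554.1466674804688, -92.75810241699219), (217.5342254638672, 131.1237335205078), 89.15393829345703)
0.006 0.02 505 [ 0.545 -0.103  0.01 ] [ 0.488 -0.201  0.006] [0.621 0.015 0.02 ]
0.02 0.05 164 [ 0.543 -0.12   0.034] [ 0.527 -0.179  0.02 ] [ 0.569 -0.019  0.05 ]
0.05 0.2 245 [ 0.551 -0.066  0.061] [ 0.532 -0.117  0.05 ] [ 0.569 -0.019  0.088]
clamp ((547.7623291015625, 219.38616943359375), (289.2266845703125, 140.2505645751953), 89.14098358154297)
0.006 0.02 687 [0.537 0.223 0.01 ] [0.478 0.074 0.006] [0.62  0.364 0.02 ]
0.02 0.05 229 [0.541 0.249 0.04 ] [0.518 0.095 0.024] [0.557 0.317 0.05 ]
0.05 0.2 541 [0.541 0.174 0.078] [0.512 0.088 0.05 ] [0.567 0.319 0.144]
```

View pics/crop0.png

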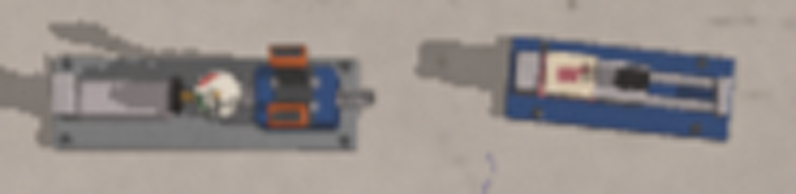

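Image left is world +y and image up is +x. The clamp's stop (left) points to +y and its housing is on the right. The vise's fixed jaw is also on the left, rotated a few degrees. I'll fit the bases by colour for coarse poses.

Run:
```python
from h import *
c=robot.calibration("top"); f=200/np.tan(np.radians(c["fovy"])/2); Rm=np.array(c["R"]);t=np.array(c["t"])
def pix(u,v,z):
    r=Rm.T@np.array([(u-c["cx"])/f,(v-c["cy"])/f,1]); o=-Rm.T@t; return o+r*(z-o[2])/r[2]
for n,cs in dict(vise=[(512,37),(735,58),(728,140),(505,117)],clamp=[(52,58),(357,58),(355,150),(42,150)]).items():
    Q=np.array([pix((a+.5)/4.3-.5+205,(b+.5)/4.3-.5+175,.01) for a,b in cs])
    x=(Q[0]+Q[3]-Q[1]-Q[2])/2; print(n,Q.mean(0).round(3),np.degrees(np.arctan2(x[1],x[0])).round(1),np.linalg.norm(x).round(3))
w=robot.calibration("wrist"); print(w["fovy"],np.round(w["mount"],3).tolist())
s=robot.get_state(); print((rot(s["ee_rot"]).T@(np.array([0.50,-0.05,0.36])-s["eef_pos"])).round(3))
```

```text
vise [ 0.547 -0.1    0.01 ] 83.4 0.169
clamp [0.54  0.215 0.01 ] 89.1 0.233
71.16058245091625 [[0.001, -0.945, -0.327, 0.084], [1.0, 0.001, 0.0, -0.0], [0.0, -0.327, 0.945, -0.177], [0.0, 0.0, 0.0, 1.0]]
[ 0.455 -0.461 -0.163]
```

step_arm:
  series: [-1, 0.028, -0.028, -0.02, 0, -1, 0.028, -0.028, -0.02, 0, -1, 0.028, -0.028, -0.02, 0, -1, 0.028, -0.028, -0.02, 0, -1, 0.028, -0.028, -0.02, 0, -1, 0.028, -0.028, -0.02, 0, -1, 0.028, -0.028, -0.02, 0, -1, 0.028, -0.028, -0.02, 0]

```text
t: 0.9
eef_pos: [0.3618, -0.3489, 0.3577]
ee_rot: [-0.0, 0.986, 0.169, -0.0]
contact_force: [0.7, -0.6, 0.7]
width: 1.0
grip_force: 0.0
```

step_arm:
  series: [-1, 0.028, -0.028, 0, 0, -1, 0.028, -0.028, 0, 0, -1, 0.028, -0.028, 0, 0, -1, 0.028, -0.028, 0, 0, -1, 0.028, -0.028, 0, 0, -1, 0.028, -0.028, 0, 0, -1, 0.028, -0.028, 0, 0, -1, 0.028, -0.028, 0, 0]

```text
t: 1.7
eef_pos: [0.4984, -0.063, 0.357]
ee_rot: [0.0, 0.986, 0.169, -0.0]
contact_force: [-0.1, -0.3, -0.2]
width: 1.002
grip_force: 0.0
```

step_arm:
  series: [-1, 0, 0, 0, -8, -1, 0, 0, 0, -8, -1, 0, 0, 0, -8, -1, 0, 0, 0, -8, -1, 0, 0, 0, -8, -1, 0, 0, 0, -8, -1, 0, 0, 0, -8, -1, 0, 0, 0, -8]

```text
t: 2.5
eef_pos: [0.498, -0.0647, 0.3568]
ee_rot: [-0.0, 0.744, 0.668, -0.0]
contact_force: [0.3, 0.5, 0.6]
width: 0.996
grip_force: 0.0
```

Run:
```python
from h import *
s=robot.get_state(); print({k:np.round(v,3).tolist() for k,v in s.items()})
img,d,P=cloud("wrist"); cv2.imwrite("pics/w1.png",img); np.savez("w1.npz",img=img,d=d,P=P)
```

```text
{'t': 2.5, 'q': [-0.18, -0.256, 1.538, 0.0, 1.86, -0.072], 'qvel': [-0.0, -0.001, 0.001, 0.001, -0.0, -1.386], 'joint_efforts': [0.007, -41.285, -62.909, 0.0, 0.003, 3.709], 'eef_pos': [0.498, -0.065, 0.357], 'ee_rot': [-0.0, 0.744, 0.668, -0.0], 'contact_force': [0.259, 0.466, 0.6], 'torque': [0.05, 0.006, -0.043], 'grip_force': 0.0, 'width': 0.996}
```

View pics/w1.png

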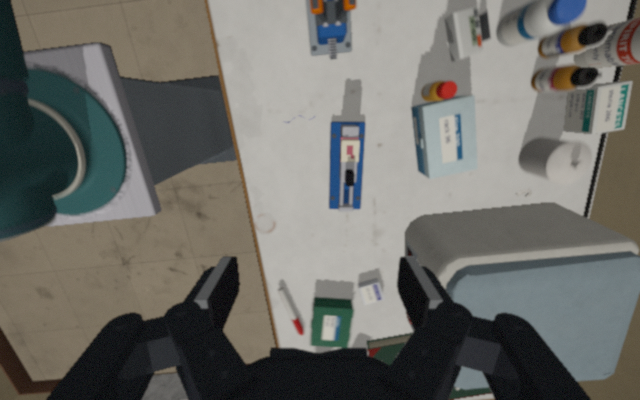

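step_arm:
  series: [-1, -0.02, 0.022, 0.03, 0, -1, -0.02, 0.022, 0.03, 0, -1, -0.02, 0.008, 0.03, 0, -1, 0, 0, 0, 0, -1, 0, 0, 0, 0]

```text
t: 3.05
eef_pos: [0.5426, -0.1302, 0.267]
ee_rot: [-0.001, 0.747, 0.665, -0.0]
contact_force: [1.0, 0.4, 0.5]
width: 1.004
grip_force: 0.0
```

Run:
```python
from h import *
s=robot.get_state(); print(s["eef_pos"],s["ee_rot"],s["qvel"])
img,d,P=cloud("wrist"); cv2.imwrite("pics/w2.png",img); np.savez("w2.npz",img=img,d=d,P=P)
# blue mask on base
hsv=cv2.cvtColor(img,cv2.COLOR_BGR2HSV)
ok=(P[...,0]>.47)&(P[...,0]<.63)&(P[...,1]>-.22)&(P[...,1]<.02)
m=ok&(hsv[...,0]>95)&(hsv[...,0]<125)&(hsv[...,1]>120)&(abs(P[...,2]-.01)<.006)
Q=P[m]; print(m.sum(),cv2.minAreaRect((Q[:,:2]*1000).astype(np.float32)),Q[:,2].mean())
b=ok&(P[...,2]>.06)&(P[...,2]<.1); k=P[b]; print("high",b.sum(),k.mean(0),k.min(0),k.max(0)); 
b=ok&(P[...,2]>.076)&(P[...,2]<.1); print("handle top",b.sum(),cv2.minAreaRect((P[b][:,:2]*1000).astype(np.float32)))
b=ok&(P[...,2]>.058)&(P[...,2]<.066)&(img.min(-1)>70); print("block top",b.sum(),cv2.minAreaRect((P[b][:,:2]*1000).astype(np.float32)),P[b].mean(0))
```

```text
[ 0.54262547 -0.13023222  0.26698706] [-5.50833580e-04  7.47106594e-01  6.64703974e-01 -2.45275080e-04] [ 0.01584048 -0.02771119 -0.02765515  0.00072023  0.00566008 -0.0075437 ]
1944 ((547.040771484375, -99.51546478271484), (164.33895874023438, 60.038299560546875), 83.10441589355469) 0.009994890591437199
high 869 [ 0.55001786 -0.07046292  0.06650875] [ 0.53473649 -0.11569793  0.06013938] [ 0.56725643 -0.04115592  0.08387694]
handle top 190 ((546.2432861328125, -103.84873962402344), (22.85416603088379, 13.013919830322266), 83.1301498413086)
block top 662 ((551.1582641601562, -62.57280349731445), (64.23470306396484, 29.19917106628418), 82.7076644897461) [ 0.55126149 -0.05973338  0.06203816]
```

View pics/w2.png

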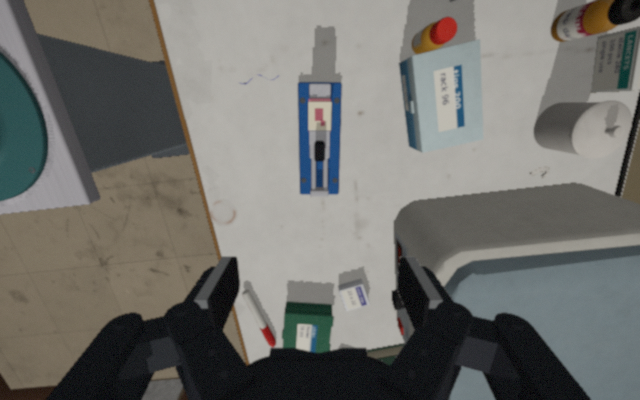

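Vise: centre (0.547, -0.0995), yaw 83.1°. The handle sits at (0.546, -0.104), image px (320,150). The tool yaw of 83.3° already matches, so I'll descend onto the handle.

step_arm:
  series: [-1, 0.0266, 0.0005, 0.04, 0, -1, 0, 0, 0.045, 0, -1, 0, 0, 0.045, 0, -1, 0, 0, 0.04, 0, -1, 0, 0, 0.025, 0, -1, 0, 0, 0.016, 0, -1, 0, 0, 0, 0, 0.8, 0, 0, 0, 0]
  force: 30

```text
t: 3.9
eef_pos: [0.5473, -0.1038, 0.0581]
ee_rot: [0.001, 0.746, 0.666, 0.001]
contact_force: [0.1, 0.3, 0.2]
width: 0.856
grip_force: 0.0
```

step_arm:
  series: [1, 0, 0, 0, 0, 1, 0, 0, 0, 0, 1, 0, 0, 0, 0, 1, 0, 0, 0, 0, 1, 0, 0, 0, 0, 1, 0, 0, 0, 0]

```text
t: 4.5
eef_pos: [0.5464, -0.1039, 0.0561]
ee_rot: [-0.0, 0.746, 0.666, 0.0]
contact_force: [0.9, -0.5, -0.5]
width: -0.002
grip_force: 0.0
```

Run:
```python
from h import *
s=robot.get_state(); print(s["eef_pos"],s["width"],s["grip_force"])
img,d,P=cloud("wrist"); np.savez("w3.npz",img=img,d=d,P=P)
cv2.imwrite("pics/w3.png",img)
```

```text
[ 0.54638843 -0.1038933   0.05612268] -0.0019517274050889133 0.0
```

View pics/w3.png

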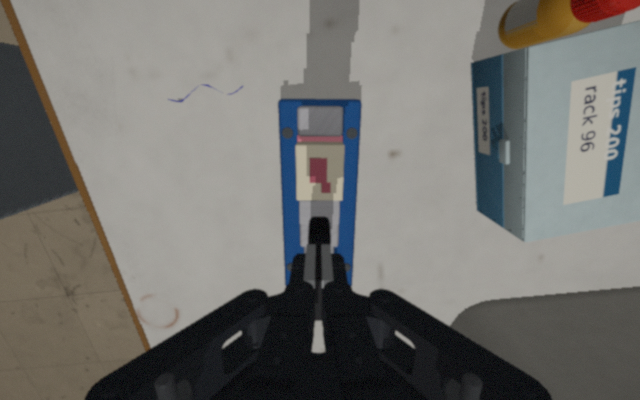

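Run:
```python
from h import *
z=np.load("w3.npz"); P=z["P"]; np.set_printoptions(precision=4,suppress=True)
s=robot.get_state(); Rt=rot(s["ee_rot"])
for v in range(195,350,7): print(v,P[v,320],z["img"][v,320],((P[v,320]-s["eef_pos"])@Rt))
```

```text
195 [ 0.5504 -0.0751  0.0619] [115 131 137] [ 0.029   0.0007 -0.0058]
202 [ 0.5496 -0.083   0.053 ] [107 107 107] [0.0212 0.0008 0.0031]
209 [ 0.5489 -0.0885  0.0517] [106 106 105] [0.0156 0.0008 0.0044]
216 [ 0.5484 -0.0932  0.0529] [72 72 73] [0.0108 0.0008 0.0032]
223 [ 0.5484 -0.0928  0.066 ] [18 10 11] [ 0.0113  0.0007 -0.0099]
230 [ 0.5483 -0.0922  0.0779] [14 11  3] [ 0.0118  0.0006 -0.0218]
237 [ 0.548  -0.0947  0.0824] [13 13  7] [ 0.0093  0.0006 -0.0263]
244 [ 0.5482 -0.0924  0.0957] [17 19 18] [ 0.0117  0.0005 -0.0396]
251 [ 0.5481 -0.0925  0.1032] [34 29 32] [ 0.0116  0.0005 -0.0471]
258 [ 0.548  -0.0932  0.1091] [27 27 24] [ 0.0108  0.0004 -0.053 ]
265 [ 0.548  -0.0927  0.1164] [29 23 27] [ 0.0114  0.0004 -0.0603]
272 [ 0.5479 -0.0931  0.1217] [19 17 17] [ 0.0109  0.0003 -0.0656]
279 [ 0.5479 -0.093   0.1272] [24 20 23] [ 0.011   0.0003 -0.0711]
286 [ 0.5475 -0.0967  0.1272] [53 52 51] [ 0.0073  0.0003 -0.0711]
293 [ 0.5471 -0.0999  0.1279] [43 43 42] [ 0.004   0.0003 -0.0718]
300 [ 0.5467 -0.1036  0.128 ] [40 40 38] [ 0.0004  0.0003 -0.0719]
307 [ 0.5463 -0.1076  0.1277] [40 40 40] [-0.0037  0.0003 -0.0717]
314 [ 0.5459 -0.1111  0.1283] [40 36 38] [-0.0072  0.0003 -0.0722]
321 [ 0.5334 -0.2307  0.0006] [128 134 134] [-0.1275  0.0016  0.0555]
328 [ 0.5325 -0.2392  0.0012] [151 157 159] [-0.136   0.0016  0.0549]
335 [ 0.5313 -0.2501 -0.0006] [151 158 160] [-0.147   0.0016  0.0567]
342 [ 0.5302 -0.2593 -0.0003] [152 158 159] [-0.1562  0.0017  0.0564]
349 [ 0.5292 -0.2691 -0.0004] [146 153 154] [-0.1661  0.0017  0.0565]
```

Run:
```python
from h import *
z=np.load("w3.npz"); P=z["P"]; np.set_printoptions(precision=0,suppress=True,linewidth=250)
s=robot.get_state(); Rt=rot(s["ee_rot"]); T=(P-s["eef_pos"])@Rt*1000
for v in (225,235,245,255,265,275,290):
    for k in range(3): print(v,"xyz"[k],T[v,284:360:4,k])
cv2.imwrite("pics/w3c.png",cv2.resize(z["img"][200:330,240:400],None,fx=4.5,fy=4.5,interpolation=cv2.INTER_CUBIC)*1)
```

```text
225 x [-15. -15. -15. -16.   3.   3.   8.  11.  11.  11.  12.  10.   3.   3. -14. -15. -15. -15. -20.]
225 y [-30. -27. -23. -20. -13. -11.  -7.  -4.  -2.   1.   3.   6.   9.  12.  18.  22.  26.  29.  34.]
225 z [ 47.  47.  46.  47.   5.   5.  -6. -12. -13. -12. -14. -10.   5.   5.  44.  46.  46.  46.  56.]
235 x [-25. -25. -25. -25.  -5.  -4.   9.  10.  10.  10.  10.  10.  -5.  -4. -24. -25. -24. -25. -29.]
235 y [-31. -27. -23. -20. -13. -11.  -7.  -4.  -2.   1.   3.   5.   9.  12.  19.  22.  26.  29.  34.]
235 z [ 46.  46.  46.  46.   5.   4. -23. -26. -26. -25. -25. -24.   5.   4.  45.  46.  45.  46.  55.]
245 x [-35. -34. -35. -34. -12. -12.  12.  11.  11.  11.  11.  11. -13. -13. -35. -35. -34. -34. -40.]
245 y [-31. -27. -24. -20. -14. -11.  -6.  -4.  -2.   1.   3.   5.  10.  13.  19.  23.  26.  30.  35.]
245 z [ 48.  45.  46.  45.   4.   4. -41. -39. -39. -40. -39. -39.   5.   5.  46.  46.  46.  46.  56.]
255 x [-45. -45. -45.   7.   7.   8.  11.  11.  11.  11.  11.  84.   7.   7.   8. -44. -45. -45. -50.]
255 y [-31. -28. -24. -12. -10.  -8.  -6.  -4.  -2.   0.   2.  -1.   7
[... 381 characters left out ...]
. -54. -53. -61. -60. -60. -60. -60. -60. -60. -54. -54. -54. -54.  44.  49.  57.]
275 x [-67. -65.   7.   7.   7.  11.  11.  11.  11.  11.  11.  10.  11.   7.   7.   8. -66. -72. -72.]
275 y [-32. -28. -13. -11.  -9.  -7.  -5.  -3.  -2.   0.   2.   4.   6.   8.  10.  12.  27.  32.  36.]
275 z [ 48.  45. -62. -63. -62. -68. -69. -68. -68. -68. -67. -67. -68. -62. -62. -63.  46.  56.  56.]
290 x [ 12.  12.  12.  13.  13.  12.  12.  12.   6.   6.  12.  12.  12.  13.  14.  12.  12. -90. -90.]
290 y [-15. -13. -11. -10.  -8.  -6.  -5.  -3.  -1.   0.   2.   4.   5.   7.   8.  10.  12.  33.  37.]
290 z [-80. -80. -80. -81. -82. -80. -81. -81. -72. -72. -80. -80. -80. -81. -83. -81. -80.  56.  56.]
```

View pics/w3c.png

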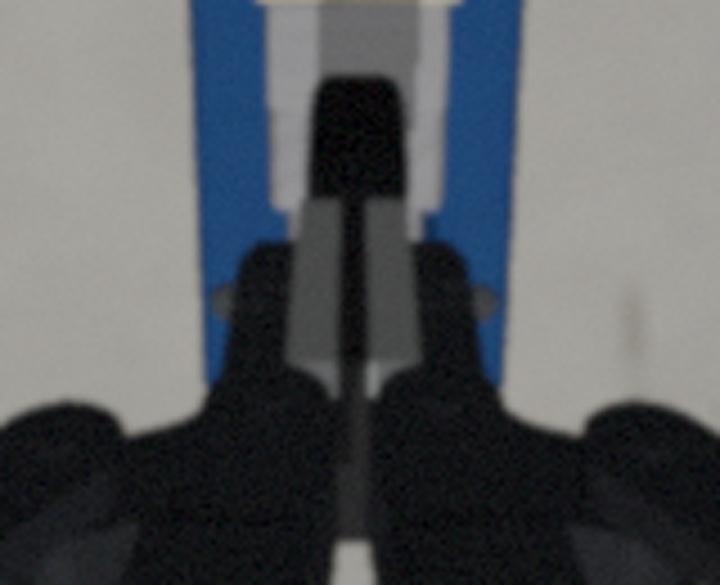

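The picture shows the shut pads (px ~305–335, row 244) ending about 36 mm short of the reported TCP, above the handle's top (row 237). The handle fits between them laterally. So I'll open, go 30 mm lower and grip again, watching the force.

step_arm:
  series: [0, 0, 0, 0, 0, 0, 0, 0, 0, 0, 0, 0, 0, 0, 0, 0, 0, 0, 0, 0, 0, 0, 0, 0.012, 0, 0, 0, 0, 0.01, 0, 0, 0, 0, 0.008, 0, 0, 0, 0, 0, 0]
  force: 30

```text
t: 5.35
eef_pos: [0.5455, -0.1037, 0.0242]
ee_rot: [-0.001, 0.746, 0.666, -0.001]
contact_force: [0.3, 0.2, -0.2]
width: 0.502
grip_force: 0.0
```

step_arm:
  series: [1, 0, 0, 0, 0, 1, 0, 0, 0, 0, 1, 0, 0, 0, 0, 1, 0, 0, 0, 0, 1, 0, 0, 0, 0]

```text
t: 5.85
eef_pos: [0.547, -0.104, 0.0266]
ee_rot: [0.001, 0.746, 0.666, 0.0]
contact_force: [5.9, -1.1, -0.5]
width: 0.159
grip_force: 32.0
```

step_arm:
  series: [1, -0.003, 0, 0, 0, 1, -0.006, 0, 0, 0, 1, -0.007, 0, 0, 0, 1, -0.007, 0, 0, 0, 1, -0.006, 0, 0, 0, 1, -0.003, 0, 0, 0, 1, 0, 0, 0, 0, 1, 0, 0, 0, 0]

```text
t: 6.65
eef_pos: [0.543, -0.1361, 0.0265]
ee_rot: [0.001, 0.746, 0.666, 0.0]
contact_force: [4.6, -2.2, 5.4]
width: 0.157
grip_force: 32.9
```

step_arm:
  series: [-0.2, 0, 0, 0, 0, -0.2, 0, 0, 0, 0, -0.2, 0, 0, 0, 0, -1, 0, 0, -0.01, 0, -1, 0, 0, -0.03, 0, -1, 0, 0, -0.03, 0, -1, 0, 0, -0.03, 0, -1, 0, 0, 0, 0]

```text
t: 7.45
eef_pos: [0.5443, -0.1361, 0.1314]
ee_rot: [0.003, 0.746, 0.666, 0.002]
contact_force: [-0.0, 0.7, -0.7]
width: 0.999
grip_force: 0.0
```

Run:
```python
from h import *
s=robot.get_state(); print(s["eef_pos"],s["ee_rot"],s["qvel"].max() if hasattr(s["qvel"],"max") else s["qvel"])
img,d,P=cloud("wrist"); cv2.imwrite("pics/w4.png",img); np.savez("w4.npz",img=img,d=d,P=P)
hsv=cv2.cvtColor(img,cv2.COLOR_BGR2HSV)
ok=(P[...,0]>.51)&(P[...,0]<.59)&(P[...,1]>-.17)&(P[...,1]<.0)&(np.arange(400)[:,None]<260)
b=ok&(P[...,2]>.079)&(P[...,2]<.086); print("handle top",b.sum(),cv2.minAreaRect((P[b][:,:2]*1000).astype(np.float32)))
b=ok&(P[...,2]>.0595)&(P[...,2]<.066)&(hsv[...,1]>25)&(img.max(-1)>110); print("block top",b.sum(),cv2.minAreaRect((P[b][:,:2]*1000).astype(np.float32)),P[b].mean(0))
```

```text
[ 0.54433956 -0.13609387  0.13137154] [0.00266733 0.74619864 0.66571602 0.00162758] 0.06064781161943118
handle top 387 ((541.9793701171875, -135.97421264648438), (22.850168228149414, 13.286940574645996), 82.87893676757812)
block top 1519 ((551.1405639648438, -60.48614501953125), (35.62190246582031, 29.706266403198242), 83.50098419189453) [ 0.55154042 -0.06010954  0.06216601]
```

View pics/w4.png

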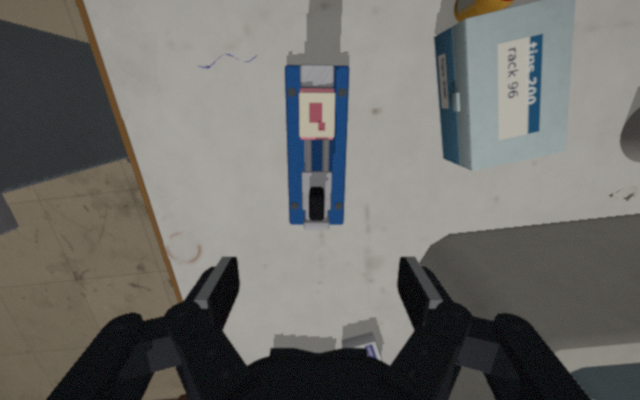

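The jaw is now open about 32 mm (handle at px (316,203)) and the block is free at px (317,113), world (0.5513, -0.0603). Next I'll move over it and grip its 30 mm sides.

step_arm:
  series: [-1, 0.04, -0.0016, 0, 0, -1, 0.036, 0, 0.02, 0, -1, 0, 0, 0.04, 0, -1, 0, 0, 0.04, 0, -1, 0, 0, 0.021, 0, -1, 0, 0, 0.01, 0, -1, 0, 0, 0, 0, -0.3, 0, 0, 0, 0]
  force: 25

```text
t: 8.3
eef_pos: [0.5503, -0.0601, -0.0039]
ee_rot: [0.0, 0.746, 0.666, 0.0]
contact_force: [0.6, 0.4, 0.8]
width: 0.854
grip_force: 0.0
```

step_arm:
  series: [0, 0, 0, 0, 0, 0.6, 0, 0, 0, 0, 0.6, 0, 0, 0, 0, 0.6, 0, 0, 0, 0, 0.6, 0, 0, 0, 0, 0.6, 0, 0, 0, 0]

```text
t: 8.9
eef_pos: [0.5503, -0.0601, -0.004]
ee_rot: [0.0, 0.746, 0.666, 0.0]
contact_force: [-0.7, -0.6, 7.1]
width: 0.347
grip_force: 26.5
```

step_arm:
  series: [0.6, 0, 0, -0.008, 0, 0.6, 0, 0, -0.02, 0, 0.6, 0, 0, -0.04, 0, 0.6, 0, 0, -0.04, 0, 0.6, 0, 0, -0.04, 0, 0.6, 0, 0, -0.04, 0, 0.6, 0, 0, -0.02, 0, 0.6, 0, 0, 0, 0]

```text
t: 9.7
eef_pos: [0.5507, -0.0601, 0.2068]
ee_rot: [0.002, 0.746, 0.666, 0.002]
contact_force: [-0.4, -0.1, -0.8]
width: 0.347
grip_force: 26.8
```

step_arm:
  series: [0.6, 0.03, 0, 0, 3, 0.6, 0.04, 0, 0, 3, 0.6, 0.04, 0, 0, 0, 0.6, 0.04, 0, 0, 0, 0.6, 0.04, 0, 0, 0, 0.6, 0.02, 0, 0, 0, 0.6, 0, 0, 0, 0, 0.6, 0, 0, 0, 0]

```text
t: 10.5
eef_pos: [0.5898, 0.1459, 0.2019]
ee_rot: [-0.0, 0.78, 0.626, -0.001]
contact_force: [-0.6, 0.1, -1.4]
width: 0.346
grip_force: 26.8
```

Run:
```python
from h import *
s=robot.get_state(); print(s["eef_pos"],s["ee_rot"],s["width"],s["grip_force"],s["contact_force"])
img,d,P=cloud("wrist"); cv2.imwrite("pics/w5.png",img); np.savez("w5.npz",img=img,d=d,P=P)
```

```text
[0.5897661  0.14589893 0.20187684] [-3.18921957e-04  7.79806786e-01  6.26019602e-01 -8.55953154e-04] 0.3464941760301352 26.81545604020357 [-0.60421285  0.11084873 -1.42859048]
```

View pics/w5.png

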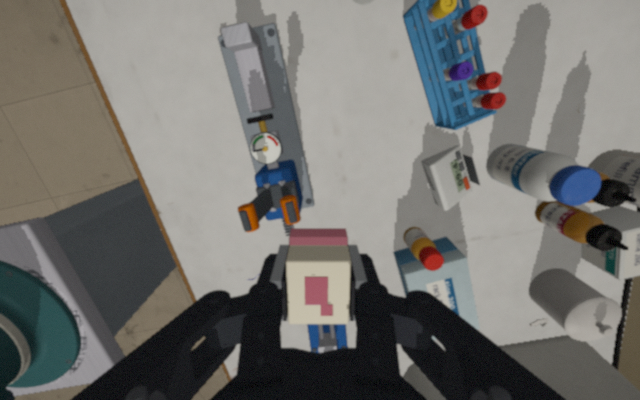

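The block is held squarely at px (318,270). The clamp is in view, with its stop at (237,35), gauge at (265,147) and grips at (250,215)/(290,208). I turned the wrong way, so I'll correct that after fitting the clamp.

```bash
cat > clampfit.py <<'E'
from h import *
def fit(f):
    z=np.load(f); P=z["P"]; img=z["img"]; d=z["d"]; np.set_printoptions(precision=4,suppress=True)
    ok=(d>0)&(P[...,0]>.47)&(P[...,0]<.61)&(P[...,1]>.07)&(P[...,1]<.37)&(np.arange(400)[:,None]<225)
    m=(ok&(abs(P[...,2]-.0100)<.0025)).astype(np.uint8); m=cv2.morphologyEx(m,cv2.MORPH_OPEN,np.ones((3,3)))
    r=cv2.minAreaRect((P[m>0][:,:2]*1000).astype(np.float32)); print("base",m.sum(),r)
    def rect(n,b): 
        b=cv2.morphologyEx(b.astype(np.uint8),cv2.MORPH_OPEN,np.ones((3,3)))>0
        if b.any(): print(n,b.sum(),cv2.minAreaRect((P[b][:,:2]*1000).astype(np.float32)),P[b].mean(0))
    rect("nest",ok&(abs(P[...,2]-.040)<.002)&(P[...,1]>.2))
    rect("stop",ok&(abs(P[...,2]-.066)<.002)&(P[...,1]>.27))
    hsv=cv2.cvtColor(img,cv2.COLOR_BGR2HSV)
    rect("gauge",ok&(abs(P[...,2]-.067)<.002)&(P[...,1]<.27)&(img.min(-1)>90))
    rect("pad",ok&(abs(P[...,2]-.065)<.0025)&(P[...,1]>.17)&(P[...,1]<.29)&(img.max(-1)<50))
    rect("orange",ok&(hsv[...,0]<16)&(hsv[...,1]>170)&(P[...,2]>.1))
E
python3 -c "
from clampfit import *; fit('w5.npz')"
```

```text
base 4506 ((539.9730224609375, 212.94021606445312), (228.6992645263672, 69.82725524902344), 88.85818481445312)
nest 1440 ((541.231689453125, 268.6999816894531), (64.19683074951172, 26.163759231567383), 88.68241119384766) [0.5414 0.2698 0.04  ]
stop 545 ((542.003662109375, 309.36444091796875), (17.94661521911621, 27.25800895690918), 89.56292724609375) [0.5422 0.3092 0.0659]
gauge 634 ((539.3263549804688, 195.87765502929688), (33.19379425048828, 34.67325210571289), 77.11083221435547) [0.5401 0.195  0.0673]
pad 89 ((541.283447265625, 227.95333862304688), (4.417456150054932, 23.906278610229492), 88.18490600585938) [0.5417 0.2278 0.0649]
orange 320 ((540.3198852539062, 141.95565795898438), (24.023298263549805, 54.21369552612305), 89.14362335205078) [0.5455 0.1463 0.129 ]
```

step_arm:
  series: [0.6, 0, 0, 0, -5.7, 0.6, 0, 0, 0, -5.7, 0.6, 0.026, -0.0102, 0, 0, 0.6, 0.03, -0.0102, 0, 0, 0.6, 0.03, -0.0102, 0, 0, 0.6, 0.026, -0.0102, 0, 0, 0.6, 0.018, -0.0102, 0.02, 0, 0.6, 0, 0, 0.03, 0]

```text
t: 11.35
eef_pos: [0.5416, 0.278, 0.1541]
ee_rot: [0.0, 0.714, 0.7, 0.002]
contact_force: [0.2, 0.3, -1.2]
width: 0.348
grip_force: 26.8
```

step_arm:
  series: [0.6, 0, 0, 0.04, 0, 0.6, 0, 0, 0.04, 0, 0.6, 0, 0, 0.03, 0, 0.6, 0, 0, 0.01, 0, 0.6, 0, 0, 0, 0, 0.6, 0, 0, 0, 0, 0.6, 0, 0, 0, 0]

```text
t: 12.05
eef_pos: [0.5428, 0.2771, 0.0352]
ee_rot: [0.0, 0.714, 0.7, 0.001]
contact_force: [0.3, -0.0, -0.6]
width: 0.35
grip_force: 26.8
```

Run:
```python
from h import *
s=robot.get_state(); u=np.array([.0201,.9998]); p=np.array(s["eef_pos"])
e=p[:2]-[.540,.213]; print(p, "clamp x",e@u,"y",e@[-u[1],u[0]],"yaw",np.degrees(2*np.arctan2(s["ee_rot"][2],s["ee_rot"][1])),s["contact_force"],s["width"])
```

```text
[0.5428083  0.27712892 0.0352253 ] clamp x 0.0641725458211018 y -0.0015187508958032316 yaw 88.85271259951557 [ 0.32190775 -0.00417487 -0.6330855 ] 0.35021307555727754
```

step_arm:
  series: [0.6, 0, -0.001, 0.015, 0, 0.6, 0, 0, 0.01, 0, 0.6, 0, 0, 0.004, 0, 0.6, 0, 0, 0.0015, 0, 0.6, 0, 0, 0.001, 0, 0.6, 0, 0, 0, 0, 0.6, 0, 0, 0, 0]

```text
t: 12.75
eef_pos: [0.5409, 0.277, 0.002]
ee_rot: [0.0, 0.714, 0.7, 0.0]
contact_force: [-2.4, -1.2, 4.7]
width: 0.349
grip_force: 27.4
```

Contact felt (+4.7 N). Now I'll release, rise and look.

step_arm:
  series: [0.2, 0, 0, 0, 0, 0.1, 0, 0, 0, 0, 0, 0, 0, 0, 0, -0.2, 0, 0, 0, 0, -0.2, 0, 0, -0.005, 0, -0.2, 0, 0, -0.03, 0, -0.2, 0, 0, -0.04, 0, -0.2, 0, 0, -0.04, 0]

```text
t: 13.55
eef_pos: [0.5405, 0.2768, 0.1181]
ee_rot: [-0.0, 0.714, 0.7, -0.0]
contact_force: [0.6, 0.3, 1.0]
width: 0.602
grip_force: 0.0
```

step_arm:
  series: [-0.2, 0, 0, -0.04, 0, -0.2, -0.04, 0, -0.04, 0, -0.2, -0.04, 0, 0, 0, -0.2, -0.03, 0, 0, 0, -0.2, 0, 0, 0, 0, -0.2, 0, 0, 0, 0, -0.2, 0, 0, 0, 0]

```text
t: 14.25
eef_pos: [0.5387, 0.1722, 0.192]
ee_rot: [-0.0, 0.714, 0.7, 0.0]
contact_force: [0.9, 0.6, -0.1]
width: 0.601
grip_force: 0.0
```

Run:
```python
from clampfit import *
s=robot.get_state(); print(s["eef_pos"],s["ee_rot"],s["width"],s["contact_force"])
img,d,P=cloud("wrist"); cv2.imwrite("pics/w6.png",img); np.savez("w6.npz",img=img,d=d,P=P)
fit("w6.npz")
hsv=cv2.cvtColor(img,cv2.COLOR_BGR2HSV)
b=(P[...,1]>.24)&(P[...,1]<.31)&(abs(P[...,2]-.068)<.002)&(hsv[...,1]>25)&(abs(P[...,0]-.54)<.05)
print("block",b.sum(),cv2.minAreaRect((P[b][:,:2]*1000).astype(np.float32)),P[b].mean(0))
```

```text
[0.53868854 0.17216368 0.1920354 ] [-8.95213234e-05  7.13946822e-01  7.00199919e-01  4.03638634e-05] 0.6005868916212523 [ 0.88086784  0.5955196  -0.12683424]
base 4687 ((539.9266357421875, 218.38626098632812), (216.50839233398438, 69.62149810791016), 88.85182189941406)
nest 384 ((540.656494140625, 245.9410400390625), (17.292476654052734, 25.00600814819336), 88.93274688720703) [0.5406 0.2461 0.0399]
stop 597 ((541.5390014648438, 301.848876953125), (32.78386688232422, 27.25135040283203), 89.11811065673828) [0.542  0.3088 0.066 ]
gauge 914 ((539.0787353515625, 224.326904296875), (33.957618713378906, 90.89547729492188), 0.008700864389538765) [0.5397 0.2155 0.0674]
pad 110 ((540.779052734375, 228.6029052734375), (4.272070407867432, 22.289445877075195), 88.93313598632812) [0.5408 0.2286 0.065 ]
orange 163 ((539.2307739257812, 151.6854705810547), (4.503233909606934, 53.360633850097656), 88.57408905029297) [0.5389 0.1529 0.1281]
block 1117 ((539.841796875, 277.04498291015625), (35.359230041503906, 28.435836791992188), 89.71450805664062) [0.5401 0.2772 0.0681]
```

View pics/w6.png

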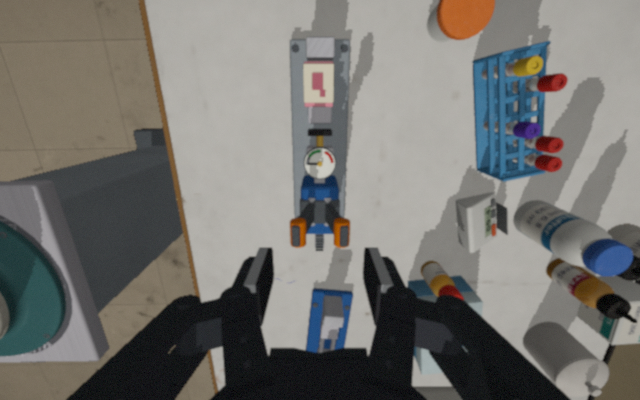

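The block sits straight on the nest at px (319,85), clamp x ≈ 64 mm, with the pad at (319,132), gauge at (319,163) and grips at (298,233)/(341,233). Next I'll open fully and come down over the grips.

step_arm:
  series: [-1, -0.0312, 0, 0, 0, -1, 0, 0, 0, 0, -1, 0, 0, 0, 0, -1, 0, 0, 0.04, 0, -1, 0, 0, 0.04, 0, -1, 0, 0, 0.028, 0, -1, 0, 0, 0.01, 0, -1, 0, 0, 0, 0]
  force: 20

```text
t: 15.1
eef_pos: [0.5376, 0.141, 0.0731]
ee_rot: [-0.001, 0.714, 0.7, -0.001]
contact_force: [-0.4, -0.1, -0.1]
width: 1.005
grip_force: 0.0
```

step_arm:
  series: [-0.7, 0, 0, 0, 0, -0.4, 0, 0, 0, 0, -0.35, 0, 0, 0, 0, -0.3, 0, 0, 0, 0, -0.3, 0, 0, 0, 0]

```text
t: 15.6
eef_pos: [0.5395, 0.1406, 0.0758]
ee_rot: [0.001, 0.714, 0.7, 0.002]
contact_force: [5.5, 1.0, 4.7]
width: 0.647
grip_force: 3.0
```

```bash
cat > g.py <<'E'
from h import *
import sys
np.set_printoptions(precision=4,suppress=True,linewidth=200)
u=np.array([.0201,.9998]); n=np.array([-u[1],u[0]])
def look(tag,asc=False):
    s=robot.get_state(); print(s["t"],s["eef_pos"],"w",s["width"]*85,"gf",s["grip_force"],"cf",s["contact_force"])
    img,d,P=cloud("wrist"); np.savez(tag+".npz",img=img,d=d,P=P)
    X=(P[...,:2]-[.540,.213])@u*1000; Y=(P[...,:2]-[.540,.213])@n*1000; Z=P[...,2]*1000
    ok=(d>0)&(abs(Y)<25)&(np.arange(400)[:,None]<300)
    hsv=cv2.cvtColor(img,cv2.COLOR_BGR2HSV)
    g=(ok&(abs(Z-67)<2.5)&(X>-50)&(X<30)).astype(np.uint8)
    nl,lab,st,ce=cv2.connectedComponentsWithStats(g); i=1+st[1:,4].argmax(); q=lab==i
    (cx,cy),r=cv2.minEnclosingCircle(np.stack([X[q],Y[q]],1).astype(np.float32)); print("gauge ctr",cx,cy,r,"mean",X[q].mean(),st[i])
    b=ok&(abs(Z-65)<2)&(img.max(-1)<60)&(X>cx+12)&(X<60)&(abs(Y)<11)
    if b.any(): print("pad x",np.percentile(X[b],[2,50,98]),b.sum())
    b=ok&(abs(Z-68)<2)&(X>36)&(X<95)&(hsv[...,1]>25)&(abs(Y)<16)
    if b.any(): print("wax x",np.percentile(X[b],[1,99]),b.sum())
    x,y,w,h=st[i][:4]
    if asc:
        for v in range(y-1,y+h+1,1 if h<45 else 2):
            print("".join((lambda a,hh,ss,vv: 'k' if vv<70 else ('w' if ss<70 else ('R' if hh<8 or hh>170 else 'O' if hh<22 else 'Y' if hh<38 else 'G' if hh<90 else 'B')))(0,*map(int,hsv[v,c])) for c in range(x-1,x+w+1)))
E
python3 -c "
from g import *; look('g0',True)"
```

```text
15.6 [0.5395 0.1406 0.0758] w 55.002090005186176 gf 3.0141831189393997 cf [5.5279 1.0325 4.6515]
gauge ctr -17.060361862182617 -0.012502390891313553 17.944429397583008 mean -16.45124121712242 [ 291  123   54   54 2158]
pad x [12.0614 15.0244 17.4356] 334
wax x [45.5362 67.1002] 2249
wwwwwwwwwwwwwwwwwwwwwwwOYOOOOOOYOOwwwwwwwwwwwwwwwwwwwwww
wwwwwwwwwwwwwwwwwwwkkkkkkkkkkkkkkkkkwwwwwwwwwwwwwwwwwwww
wwwwwwwwwwwwwwwkkkkwwwwwwwwwwwwwwwwwwwwwwwwwwwwwwwwwwwww
wwwwwwwwwwwwwwkwwwwwwwwwwwGGwwwwwwwwwwwwwwwwwwwwwwwwwwww
wwwwwwwwwwwkwwwwwwwGGGGGGGGGGGwwwwwwwwwwwwwwwwwwwwwwwwww
wwwwwwwwwkwwwwwwGGGGGGGGGwwwwwwwwwwwRRRRRRwwwwwwwwwwwwww
wwwwwwwkwwwwwGGGGGGGwwwwwwwwwwwwwwwwwRRRRRRRwwwwwwwwwwww
wwwwwwwwwwwGGGGGGwwwwwwwwwwwwwwwwwwwwwwRRRRRRRwwwwwwwwww
wwwwwwwwwwwGGGGwwwwwwwwwwwwwwwwwwwwwwwwwwwRRRRRwwwwwwwww
wwwwwwwwwwwGGwwwwwwwwwwwwwwwwwwwwwwwwwwwwwwRRRRRRwwwwwww
wwwwwwwwwwwwwwwwwwwwwwwwwwwwwwwwwwwwwwwwwwwwwRRRRwwwwwww
wwwwwwwwwwwwwwwwwwwwwwwwwwwwwwwwwwwwwwwwwwwwwwRRRRwwwwww
wwwwwwwwwwwwwwwwwwwwwwwwwwwwwwwwwwwwwwwwwwwwwwRRRRRwwwww
wwwwwwwwwwwwwwwwwwwwwwwwwwOOOOOOwwwwwwwwwwwwwwRRRRRwwwww
wwwwwwwwkkkkkkkkkkkkkkkwOOOYYYYOOwwwwwwwwwwwwwwwRRwwwwww
wwwwwwwwwwwwkkkkkkkkkkkOOOOYYYYYOwwwwwwwwwwwwwwwwwwwwwww
wwwwwwwwwwwwwwwwwwwwwwwwwOOYYYOOwwwwwwwwwwwwwwwwwwwwwwww
wwwwwwwwwwwwwwwwwwwwwwwwwwwwwwwwwwwwwwwwwwwwwwwwwwwwwwww
wwwwwwwwwwwwwwwwwwwwwwwwwwwwwwwwwwwwwwwwwwwwwwwwwwwwwwww
wwwwwwwwwwwwwwwwwwwwwwwwwwwwwwwwwwwwwwwwwwwwwwwwwwwwwwww
wwwwwwwwwwwwwwwwwwwwwwwwwwwwwwwwwwwwwwwwwwwwwwwwwwwwwwww
wwwwwwwwwwwwwwwwwwwwwwwwwwwwwwwwwwwwwwwwwwwwwwwwwwwwwwww
wwwwwwwwwwwwwwwwwwwwwwwwwwwwwwwwwwwwwwwwwwwwwwwwwwwwwwww
wwwwwwwwwwwwwwwwwwwwwwwwwwwwwwwwwwwwwwwwwwwwwwwwwwwwwwww
wwwwwwwwwwwwwwwwwwwwwwwwwwwwwwwwwwwwwwwwwwwwwwwwwwwwwwww
wwwwwwwBkkkkkkkwwwwwwwwwwwwwwwwwwwwwwwwwwwwwkkkkBBwwwwww
wwwwwkkkkkkkkkkkkkwwwwwwwwwwwwwwwwwwwwwwkkkkkkkkkkkkwwww
wwwwkkkkkkkkkkkkkkkkwwwwwwwwwwwwwwwwwBkkkkkkkkkkkkkkBwww
```

The gauge prints clearly: the needle is at 0, pointing left. I'll shift 1 mm to centre and do the first stroke.

step_arm:
  series: [-0.3, 0, 0.001, 0, 0, -0.1, 0, 0, 0, 0, 0.05, 0, 0, 0, 0, 0.2, 0, 0, 0, 0, 0.2, 0, 0, 0, 0, 0.2, 0, 0, 0, 0]

```text
t: 16.25
eef_pos: [0.5396, 0.1405, 0.0753]
ee_rot: [0.0, 0.714, 0.7, 0.001]
contact_force: [-0.9, 0.5, 9.3]
width: 0.402
grip_force: 6.0
```

```bash
cat >> g.py <<'E'
    yc,xc=y+h/2-.5,x+w/2-.5   # needle angle
    vv,uu=np.mgrid[0:400,0:640]; r=np.hypot(vv-yc,uu-xc)*2/w
    k=(r>.3)&(r<.85)&(hsv[...,2]<85)&(vv<yc+2+4)
    k&=(lab==i)
    if k.any():
        a=np.arctan2(yc-vv[k],-(uu[k]-xc)); print("needle rad (0 left, cw): med",np.median(a),"n",k.sum(),"spread",a.std())
E
python3 -c "
from g import *; look('g1',True)"
```

```text
16.25 [0.5396 0.1405 0.0753] w 34.13290803929379 gf 6.01294532418251 cf [-0.8951  0.5149  9.3417]
gauge ctr -8.754064559936523 -0.10060626268386841 17.941728591918945 mean -8.282404862841494 [ 291  109   54   56 2278]
pad x [20.2177 22.8158 25.405 ] 356
wax x [45.5112 66.8283] 2235
wwwwwwwwwwwwwwwwwwwwwwwOYOOOYOOOOOwwwwwwwwwwwwwwwwwwwwww
wwwwwwwwwwwwwwwwwwwwwwwOYOkkkkOOOOwwwwwwwwwwwwwwwwwwwwww
wwwwwwwwwwwwwwwwkkkwwwwwwwwwwwwwwwwwwkkkkwwwwwwwwwwwwwww
wwwwwwwwwwwwwwwwwwwwwwwwwwwwwwwwwwwwwwwwwwwwwwwwwwwwwwww
wwwwwwwwwwwwwwwwwwwwGGGGGGGGGGwwwwwwwwwwwwwwwwwwwwwwwwww
wwwwwwwwwkwwwwwwGGGGGGGGGGGGGwwwwwwwRRRRRwwwwwwwwwwwwwww
wwwwwwwkwwwwwwGGGGGGGwwwwwwwwwwwwwwwRRRRRRRRwwwwwwwwwwww
wwwwwwwwwwwwGGGGGwwwwwwwwwwwwwwwwwwwwwwRRRRRRRwwwwwwwwww
wwwwwwwwwwGGGGGwwwwwwwwwwwwwwwwwwwwwwwwwwRRRRRRRwwwwwwww
wwwwwwwwwwGGGwwwwwwwwwwwwwwwwwwwwwwwwwwwwwwRRRRRRwwwwwww
wwwwwwwwkkkwwwwwwwwwwwwwwwwwwwwwwwwwwwwwwwwwRRRRRRwwwwww
wwwwwwwwkkwwwwwwwwwwwwwwwwwwwwwwwwwwwwwwwwwwwRRRRRwwwwww
wwwwwwwwwwwwwwwwwwwwwwwwwwwwwwwwwwwwwwwwwwwwwwRRRRRwwwww
wwwwwwwkkwwwwwwwwwwwwwwwwwwOOOwwwwwwwwwwwwwwwwwRRRRwwwww
wwwwwwwkkwwwwwwwwww
[... 216 characters left out ...]
wwwwwwwwwwwwwwwwwwwwwwwwwwwwwwwwwwwwwwwwwwwwwwwww
wwwwwwwwwwwwwwwwwwwwwwwwwwwwwwwwwwwwwwwwwwwwwwwwwwwwwwww
wwwwwwwwwwwwwwwwwwwwwwwwwwwwwwwwwwwwwwwwwwwwwwwwwwwwwwww
wwwwwwwwwwwwwwwwwwwwwwwwwwwwwwwwwwwwwwwwwwwwwwwwwwwwwwww
wwwwwwwwwwwwwwwwwwwwwwwwwwwwwwwwwwwwwwwwwwwwwwwwwwwwwwww
wwwwwwwwwwwwwwwwwwwwwwwwwwwwwwwwwwwwwwwwwwwwwwwwwwwwwwww
wwwwwwwwwwwwwwwwwwwwwwwwwwwwwwwwwwwwwwwwwwwwwwwwwwwwwwww
wwwwwwwwwwwwwwwwwwwwwwwwwwwwwwwwwwwwwwwwwwwwwwwwwwwwwwww
wwwwwwwwwwwwwwwwwwwwwwwwwwwwwwwwwwwwwwwwwwwwwwwwwwwwwwww
wwwwwwwwwwwwwwwwwwwwwwwwwwwwwwwwwwwwwwwwwwwwwwwwwwwwwwww
wwwwwwwwwwwwwwwwwwwwwwwwwwwwwwwwwwwwwwwwwwwwwwwwwwwwwwww
needle rad (0 left, cw): med 0.30704573201879076 n 115 spread 0.5324615186752175
```

Stroke 1 advanced the jaw 8.3 mm with no pressure. I'll run strokes 2 and 3, then look.

step_arm:
  series: [0, 0, 0, 0, 0, -0.4, 0, 0, 0, 0, -0.45, 0, 0, 0, 0, -0.45, 0, 0, 0, 0, -0.45, 0, 0, 0, 0, -0.45, 0, 0, 0, 0, -0.2, 0, 0, 0, 0, 0, 0, 0, 0, 0]

```text
t: 17.1
eef_pos: [0.5396, 0.1405, 0.0751]
ee_rot: [0.0, 0.714, 0.7, 0.001]
contact_force: [-1.7, 0.3, 9.1]
width: 0.503
grip_force: 5.9
```

step_arm:
  series: [0.2, 0, 0, 0, 0, 0.2, 0, 0, 0, 0, 0.2, 0, 0, 0, 0, 0, 0, 0, 0, 0, -0.4, 0, 0, 0, 0, -0.45, 0, 0, 0, 0, -0.45, 0, 0, 0, 0, -0.45, 0, 0, 0, 0]

```text
t: 17.9
eef_pos: [0.539, 0.1404, 0.0738]
ee_rot: [-0.0, 0.714, 0.7, -0.0]
contact_force: [0.6, 0.2, -0.1]
width: 0.729
grip_force: 0.0
```

step_arm:
  series: [-0.45, 0, 0, 0, 0, -0.2, 0, 0, 0, 0, 0, 0, 0, 0, 0, 0.1, 0, 0, 0, 0, 0.1, 0, 0, 0, 0, 0.1, 0, 0, 0, 0]

```text
t: 18.5
eef_pos: [0.5396, 0.1405, 0.0751]
ee_rot: [0.0, 0.714, 0.7, 0.001]
contact_force: [-2.1, -0.2, 9.0]
width: 0.451
grip_force: 5.9
```

```bash
python3 -c "
from g import *; look('g2',True)"
```

```text
18.5 [0.5396 0.1405 0.0751] w 38.37549463116497 gf 5.914482995867729 cf [-2.0993 -0.2281  8.9936]
gauge ctr 5.280556678771973 -0.17639793455600739 18.012428283691406 mean 5.892795236933195 [ 290   85   56   58 2445]
pad x [34.357  36.8162 39.332 ] 358
wax x [45.3752 66.7899] 2249
wwwwwwwwwwwwwwwwwwwwwwwwOOOOYOOYOYOwwwwwwwwwwwwwwwwwwwwwww
wwwwwwwwwwwwwwwwwwwwwwwwkkwwwkkwOOOwwwwwwwwwwwwwwwwwwwwwww
wwwwwwwwwwwwwwwwwkkkwwwwwwwwwwwwwwwwwwwkkkkkwwwwwwwwwwwwww
wwwwwwwwwwwwwwwwwwwwwwwwwwwwwwwwwwwwwwwwwwwkwwwwwwwwwwwwww
wwwwwwwwwwwwwwwwwwwwwGGGGGGGGGGwwwwwwwwwwwwwwwwwwwwwwwwwww
wwwwwwwwwwwwwwwwwGGGGGGGGGGGGGwwwwwwwRRRRRRwwwwwwwwwwwwwww
wwwwwwwwkwwwwwGGGGGGGGwwwwwwwwwwwwwwwRRRRRRRRwwwwwwwwwwwww
wwwwwwwwwwwwGGGGGGGwwwwwwwwwwwwwwwwwwwwwRRRRRRRwwwwwwwwwww
wwwwwwwwwwwGGGGGwwwwwwwwwwwwwwwwwwwwwwwwwwRRRRRRRwwwwwwwww
wwwwwwwwwwGGGGwwwwwwwwwwwwwwwwwwwwwwwwwwwwwwRRRRRRwwwwwwww
wwwwwwwwwwkwwwwwwwwwwwwwwwwwwwwwwwwwwwwwwwwwwRRRRRRwwwwwww
wwwwwwwwwkkwwwwwwwwwwwwwwwwwwwwwwwwwwwwwwwwwwwRRRRRwwwwwww
wwwwwwwwkkwwwwwwwwwwwwwwwwwwwwwwwwwwwwwwwwwwwwwRRRRRwwwwww
wwwwwwwkkwwwwwwwwwwwwwwwwwwwwwwwwwwwwwwwwwwwwwwwRRRR
[... 331 characters left out ...]
wwwwwwwwwwwwwwwwwwwwwwwwwwwww
wwwwwwwwwwwwwwwwwwwwwwwwwwwwwwwwwwwwwwwwwwwwwwwwwwwwwwwwww
wwwwwwwwwwwwwwwwwwwwwwwwwwwwwwwwwwwwwwwwwwwwwwwwwwwwwwwwww
wwwwwwwwwwwwwwwwwwwwwwwwwwwwwwwwwwwwwwwwwwwwwwwwwwwwwwwwww
wwwwwwwwwwwwwwwwwwwwwwwwwwwwwwwwwwwwwwwwwwwwwwwwwwwwwwwwww
wwwwwwwwwwwwwwwwwwwwwwwwwwwwwwwwwwwwwwwwwwwwwwwwwwwwwwwwww
wwwwwwwwwwwwwwwwwwwwwwwwwwwwwwwwwwwwwwwwwwwwwwwwwwwwwwwwww
wwwwwwwwwwwwwwwwwwwwwwwwwwwwwwwwwwwwwwwwwwwwwwwwwwwwwwwwww
wwwwwwwwwwwwwkwwwwwwwwwwwwwwwwwwwwwwwwwwwwwwwwwwwwwwwwwwww
wwwwwwwwwwwwwwwwwwwwwwwwwwwwwwwwwwwwwwwwwwwwwwwwwwwwwwwwww
wwwwwwwwwwwwwwwwwwwwwwwwwwwwwwwwwwwwwwwwwwwwwwwwwwwwwwwwww
needle rad (0 left, cw): med 0.48417062585574433 n 126 spread 0.5399412584935572
```

step_arm:
  series: [0.2, 0, 0, 0, 0, 0.2, 0, 0, 0, 0, 0, 0, 0, 0, 0, -0.4, 0, 0, 0, 0, -0.45, 0, 0, 0, 0, -0.45, 0, 0, 0, 0, -0.45, 0, 0, 0, 0, -0.45, 0, 0, 0, 0]

```text
t: 19.35
eef_pos: [0.539, 0.1404, 0.0739]
ee_rot: [-0.0, 0.714, 0.7, -0.0]
contact_force: [0.8, 0.0, 0.3]
width: 0.724
grip_force: 0.0
```

step_arm:
  series: [-0.3, 0, 0, 0, 0, -0.2, 0, 0, 0, 0, -0.1, 0, 0, 0, 0, 0, 0, 0, 0, 0, 0.04, 0, 0, 0, 0, 0.04, 0, 0, 0, 0, 0.04, 0, 0, 0, 0]

```text
t: 20.05
eef_pos: [0.5396, 0.1405, 0.0754]
ee_rot: [0.0, 0.714, 0.7, 0.001]
contact_force: [-2.3, -0.0, 11.3]
width: 0.479
grip_force: 9.5
```

```bash
python3 -c "
from g import *; look('g3',True)" | cut -c1-110 | head -24
```

```text
20.05 [0.5396 0.1405 0.0754] w 40.68527038940447 gf 9.509972780942917 cf [-2.3198 -0.0063 11.3198]
gauge ctr 11.6697359085083 -0.021105017513036728 17.916400909423828 mean 12.010747400575248 [ 290   74   56   
pad x [37.6    40.0862 42.5782] 364
wax x [41.2581 66.8951] 2099
wwwwwwwwwwwwwwwwwwwwwwwwOYOOOOOYOOOwwwwwwwwwwwwwwwwwwwwwww
wwwwwwwwwwwwwwwwwwwwwwwwwwwkwwwwwwwwwwwwwwwwwwwwwwwwwwwwww
wwwwwwwwwwwwwwwwwwwwwwwwwwwwwwwwwwwwwwwwwwwwwwwwwwwwwwwwww
wwwwwwwwwwwwwwwwwwwwwwwwwwwwwwwwwwwwwwwwwwwwwwwwwwwwwwwwww
wwwwwwwwwwwwwwwwwwwwGGGGGGGGGGGwwwwwwwwwwwwwwwwwwwwwwwwwww
wwwwwwwwwwwwwwwwwGGGGGGGGGGGGGwwwwwwwwRRRRRwwwwwwwwwwwwwww
wwwwwwwwwwwwwwGGGGGGGGwwwwwwwwwwwwwwwRRRRRRRRwwwwwwwwwwwww
wwwwwwwwwwwwGGGkkGGwwwwwwwwwwwwwwwwwwwwwRRRRRRRwwwwwwwwwww
wwwwwwwwwwwGGkkkkwwwwwwwwwwwwwwwwwwwwwwwwwRRRRRRwwwwwwwwww
wwwwwwwwwwGGGGkkkkwwwwwwwwwwwwwwwwwwwwwwwwwwRRRRRRwwwwwwww
wwwwwwwwwwkkwwwwwkkkwwwwwwwwwwwwwwwwwwwwwwwwwRRRRRRwwwwwww
wwwwwwwwkkkwwwwwwwwkkkwwwwwwwwwwwwwwwwwwwwwwwwwRRRRRwwwwww
wwwwwwwwkwwwwwwwwwwwwkkkwwwwwwwwwwwwwwwwwwwwwwwRRRRRwwwwww
wwwwwwwkkwwwwwwwwwwwwwwkkkwwwwwwwwwwwwwwwwwwwwwwRRRRRwwwww
wwwwwwwkkwwwwwwwwwwwwwwwwkOOOOYOOwwwwwwwwwwwwwwwRRRRRwwwww
wwwwwwkkkwwwwwwwwwwwwwwwwOOOOYOOOOwwwwwwwwwwwwwwwRRRRwwwww
wwwwwwwkkwwwwwwwwwwwwwwwwOOYOYOOOOwwwwwwwwwwwwwwwwwwwwwwww
wwwwwwwwwwwwwwwwwwwwwwwwwOOOOYYOOYwwwwwwwwwwwwwwwwwwwwwwww
wwwwwwwwwwwwwwwwwwwwwwwwwwwOOOOOwwwwwwwwwwwwwwwwwwwwwwwwww
wwwwwwwwwwwwwwwwwwwwwwwwwwwwwwwwwwwwwwwwwwwwwwwwwwwwwwwwww
```

The needle is at about 0.8 rad, already in the green. I'll squeeze slightly more to centre it, hold and check.

step_arm:
  series: [0.06, 0, 0, 0, 0, 0.08, 0, 0, 0, 0, 0.09, 0, 0, 0, 0, 0.09, 0, 0, 0, 0, 0.09, 0, 0, 0, 0, 0.09, 0, 0, 0, 0, 0.09, 0, 0, 0, 0]

```text
t: 20.8
eef_pos: [0.5397, 0.1406, 0.0757]
ee_rot: [0.0, 0.714, 0.7, 0.001]
contact_force: [-3.8, -0.5, 14.4]
width: 0.458
grip_force: 10.5
```

```bash
python3 -c "
from g import *; look('g4',True)" | cut -c1-110 | head -22
```

```text
20.8 [0.5397 0.1406 0.0757] w 38.96595394922195 gf 10.460780560970306 cf [-3.7971 -0.5269 14.418 ]
gauge ctr 12.546577453613281 0.040383487939834595 17.960552215576172 mean 12.805827037229623 [ 290   73   56  
pad x [37.691  40.1911 42.6436] 364
wax x [41.8678 67.01  ] 2085
wwwwwwwwwwwwwwwwwwwwwwwwOOOOOOOOOOOwwwwwwwwwwwwwwwwwwwwwww
wwwwwwwwwwwwwwwwwwwwwwwwkwwwwwwwwwwwwwwwwwwwwwwwwwwwwwwwww
wwwwwwwwwwwwwwwwwwkwwwwwwwwwwwwwwwwwwwwwwwwwwwwwwwwwwwwwww
wwwwwwwwwwwwwwwwwwwwwwwwwwGGGwwwwwwwwwwwwwwwwwwwwwwwwwwwww
wwwwwwwwwwwwwwwwwwwwGGGGGGGGGGGwwwwwwwwwwwwwwwwwwwwwwwwwww
wwwwwwwwwwwwwwwwGGGGGGGGGGGGGwwwwwwwwRRRRRRwwwwwwwwwwwwwww
wwwwwwwkwwwwwwGGkkkkGGwwwwwwwwwwwwwwwwRRRRRRRRwwwwwwwwwwww
wwwwwwwwwwwwGGGGkkkkwwwwwwwwwwwwwwwwwwwwRRRRRRRwwwwwwwwwww
wwwwwwwwwwwGGGGGwwkkkwwwwwwwwwwwwwwwwwwwwwRRRRRRRwwwwwwwww
wwwwwwwwwwGGGGwwwwwwkkwwwwwwwwwwwwwwwwwwwwwwRRRRRRwwwwwwww
wwwwwwwwwkkkwwwwwwwwwkkwwwwwwwwwwwwwwwwwwwwwwwRRRRRwwwwwww
wwwwwwwwkkkwwwwwwwwwwwkkkwwwwwwwwwwwwwwwwwwwwwwRRRRRwwwwww
wwwwwwwwkkwwwwwwwwwwwwwkkkwwwwwwwwwwwwwwwwwwwwwRRRRRwwwwww
wwwwwwwkkkwwwwwwwwwwwwwwwkkwwwwwwwwwwwwwwwwwwwwwRRRRRwwwww
wwwwwwwkkwwwwwwwwwwwwwwwwwOOOOYOwwwwwwwwwwwwwwwwRRRRRwwwww
wwwwwwwkkwwwwwwwwwwwwwwwwOOOOYYOOOwwwwwwwwwwwwwwwRRRwwwwww
wwwwwwwkkwwwwwwwwwwwwwwwwOOYOOOOOOwwwwwwwwwwwwwwwwwwwwwwww
wwwwwwwwwwwwwwwwwwwwwwwwwwOOOYYYOwwwwwwwwwwwwwwwwwwwwwwwww
```

```bash
python3 -c "
from plant import robot; print(robot.sign_off())"
```

```text
the job is handed in; nothing more can be done
None
```

Job handed in at about 21 s: the block is clamped against the stop, the grips are still held squeezed, and the needle reads about 1.0 rad, in the green and never seen near the red.

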